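# Load and clamp a pipe flange in the counter vise

### The arm

A 6-joint arm with a two-finger parallel gripper is mounted at the origin on the work surface. World frame = base frame: x ahead of the robot, y to its left, z up, the work surface at z = 0. Lengths are in mm, angles in rad, forces in N, time in s.
With the tool pointing down it reaches from about 325 to 900 mm from the base axis. Payload 6.1 kg.
Tool frame: the origin (TCP) lies on the centre line of the jaws, within the pads' length; the fingertips stand 19 mm ahead of it and the grasp point (between the pads) is the TCP; x points along the fingers, y is the direction in which the jaws open and shut, and the axes are right-handed (so a half turn about x gives the same grasp; the last joint's range is limited). The gripper opens to 87 mm and grips with 3 to 60 N. Pads are 19 mm wide; open, the fingers measure 117 mm over their backs; the gripper's body (75 mm by 190 mm) begins 51 mm behind the grasp point.
Start: joints at [1.154, 0.22, 1.526, -0, 1.395, -0.126], TCP at [179.198, 598.752, 241.538] pointing down, gripper open.
Joint ranges: [-2.98, 2.98], [-0.91, 2.08], [0.09, 2.57], [-1.24, 4.39], [0.2, 2.65], [-2.68, 2.68]. Speed limits (rad/s): [2.57, 2.57, 3.01, 3.14, 3.14, 3.14].

### API

Orientations are given as a rotation vector (axis times angle).
In Python, from station import r, imaging gives the robot as it stands.
- The arm moves only by the shell command python3 -m handwheel 'ROWS' [OPENING]. ROWS is JSON, a list of rows, each an object of numbers: "tx", "ty", "tz": the shift along the tool's x, y, z in mm; "ax", "ay", "az": the turn, a rotation vector about the tool's x, y, z in degrees. In form: [{"tx": .., "ty": .., "tz": .., "ax": .., "ay": .., "az": ..}, ...]. A call has 1 to 20 rows; each row shifts and turns the pose as measured when the row begins, along the tool's axes as they then stand; what a row does not reach is not made up. A row lasts 1/8 s, in which the tool goes at most 62.5 mm and 10.7 degrees, less where a joint would pass 70% of its speed; a pose out of reach is approached as far as the arm can. A call is refused whole if a number of a shift passes 62.5 or a number of a turn 10.7, either way. A call with a gripper value outside its range is refused whole. OPENING is the opening, from -1 (shut) to 1 (fully open), set as the call begins (- or left out, the last holds). The fingers move at their own pace and stop on an object; the grip force is fixed at half the most. Time passes only in rows, so rows that do not move let the fingers close. It gives the time, the measured TCP pose, the force and the opening at its end, in the units of the state.
- r.state(): the state, without advancing time (a new reading comes with each control period).
- imaging.capture(name): name is "scene" or "side" or "wrist"; returns a dict with "frame" (420x560x3 uint8, red, green, blue), "range_z" (420x560 float32, mm along the optical axis (not along the pixel's ray), 0 where there is no reading), "fov_y" (degrees; the focal length in pixels is half the picture's height over the tangent of half this angle, whatever the lens; pixels are square), "cx", "cy" (the principal point, pixels), "k1" (the pictures are not rectified: a ray, as slopes to the right and down, at radius r is drawn at 1 + k1 r^2 times it, then the intrinsics apply), "rvec" (rotation vector, rad) and "tvec" (3), from world to camera coordinates, as OpenCV has them. Camera axes: x right, y down, z forward; pixel columns grow to the right and rows downward; lengths in mm; the calibration is good to about 2 mm. A picture is of the moment at which its call begins.
- r.hand_in(): hands the job in, once; it reports no verdict.
Trained networks look in a picture, given as the dict that the camera call returned (one of the last four; its "shot" number tells which), for a name from the list of things; names that differ only in an ending like _2 or _b are one class to them, and where a whole thing is asked for, a point or a joint stands for the part that bears it (a point fixed in the world has none). Each returns a list of dicts, best first, with "score" (0 to 1); they miss things now and then, are a little off and sometimes report something else, mostly with a low value. They report only what shows in the picture. A call takes as long as a camera call. They do not tell look-alikes from the thing itself.
- imaging.search_frame(picture, query): "bbox" ([left, top, right, bottom] in pixels, round what is visible of it).
- imaging.spot_point(picture, query): "pixel" ([row, column] in pixels: a listed point, or the origin of a listed thing).
The state is a dict: "clock": time; "joint_positions": joint angles; "qvel": joint speeds; "joint_efforts": joint torques, N m; "tcp_pos": TCP position; "eef_rot": TCP orientation; "force": force on the tool from outside, world axes, zero at the start; "ft_torque": the same for the moment, N m; "grip_width": opening from 0.0 (shut) to 1.0 (fully open).
Only numpy, scipy, OpenCV 4.12 (cv2) and the standard library are available. Lean on these libraries where they do the work, as an engineer would, in place of code of your own. Each camera call takes 0.05 s, during which the arm holds its last target. There are 200 camera calls.

### The job

Lower the grey pipe flange over the two brass pins of the blue vise until its plate rests flush on the bed, without dropping it, and let go of it. Then wind the red-knobbed crank clockwise (seen from above) until the sliding jaw has pushed the flange against the fixed jaw and grips it firmly, and let go. Do not disturb the white pipe, the yellow tin, the blue bottle or the brass coupling standing nearby.

Things in the scene. Friction and masses are not known exactly. Their poses are not given: they have to be found in the camera images.
- flange: loose grey PVC flange, 0.25-0.5 kg: plate 110 (x) x 90 (y) x 12 mm with an upright central pipe stub (outside diameter 42, wall 5, top 67 mm above the plate's underside). Two slots through the plate at x = -38 and +38, y = 0, each 15 along x, 22 along y. Origin: centre of the underside, z up. Same shape after a half turn. Starts flat on the table
- bed (a point): midpoint of the two brass pins, on the vise bed's top, 30 mm above the table; x along the line of the pins, y towards sliding jaw and crank, z up. Pins: diameter 12 at x = -38 and +38, 22 mm high, top 6 tapered. A flange centred on them has play of 1.5 mm each way in x, 5 in y; clamped against the fixed jaw its origin is at y = -4
- vise: blue vise bolted to the table, place and yaw vary; origin 30 mm below bed, same axes. Bed 124 wide in x, from y = -85 to 137. Fixed jaw: steel face at y = -49, block back to y = -80, 26 mm above the bed, 120 wide. Drive box under the crank: y = 133 to 199, 70 wide, top 70 mm above the table
- jaw: sliding jaw, blue with a 10 mm black rubber facing, 120 (x) x 30 (y) x 28 mm high; origin: middle of the lower edge of the unsqueezed gripping face; axes as bed, its block lies to +y. Starts at bed y = 60 to 76 mm, touches a flange pushed to the fixed jaw at y = 41; the rubber yields 1 mm per 8 N, so fully tight is about y = 37. Moved only by the crank
- screw (a joint): angle (rad) of the crank spindle, clockwise from above positive: closes the jaw 16 mm a turn (face at bed y = 82 mm - 2.546 mm/rad). Starts at 2.5 to 8.5. The crank drives it through a slip clutch: once the jaw is tight the crank turns on but the spindle stands still; grip is then about 30 N, the firm grip wanted, and stays when let go. Extra turns do no harm
- spindle (a point): crank spindle, a point on its vertical axis at bed x = 0, y = 160 mm, 70 mm above the table
- knob_grip (a point): grip point on the axis of the red crank knob, 116 mm above the table. Knob upright, diameter 24, from 92 to 136 mm above the table, 50 mm from the spindle axis, on a flat crank arm (top at 91 mm). It spins freely on its pin: pinch it from above and carry it round the circle without turning the hand; 5 to 6 N turns it. Any start angle
- pipe: bystander: white upright pipe offcut, diameter 50, 160 high, loose; origin at the centre of its foot. It and the tin stand on the two sides of the flange, 105 to 125 mm from its centre along flange y, either way round
- tin: bystander: yellow paint tin, diameter 72, 110 high, loose; origin at the centre of its foot
- primer: bystander: blue bottle, diameter 56, 150 high, loose; origin at the centre of its foot. It and the coupling stand side by side along the vise at bed x = 165 to 190 mm, one at bed y = -45 to -20 and one at y = 60 to 90, either way round
- coupling: bystander: brass pipe coupling, an upright ring, diameter 76, 85 high, loose; origin at the centre of its foot
Not all that is in view belongs to the job. What is shaped like the flange but pink or purple is not meant.

How it is judged:
By the outcome, as a careful person would: the job done as asked, in the order asked, and still so for the second after the job is handed in, with the robot touching nothing.
It also fails if it takes over 72 s, if anything falls off the work surface, if the arm or the gripper's body presses on something with over 40 N, if the wrist force passes 120 N, or if a joint passes its speed limit or range.

## Working session

There is one attempt and no reset: what is moved stays moved. The work goes in short steps, Python scripts to look and compute and a shell command to move; the robot and the scene stay as the last step left them, time stands still between calls to the robot, and variables do not carry over. Pictures are saved under pics/ and viewed, about 8 in all and at most 12, crops included, and the job is handed in when it is done.

```bash
ls; mkdir -p pics
cat > h.py <<'E'
import numpy as np, cv2
from scipy.spatial.transform import Rotation as R
from station import r, imaging
def cam(p):
    H,W=p["range_z"].shape; f=H/2/np.tan(np.radians(p["fov_y"])/2)
    return f,R.from_rotvec(p["rvec"]).as_matrix(),np.array(p["tvec"],float)
def slopes(p,rc):
    f,_,_=cam(p); rc=np.atleast_2d(np.array(rc,float))
    d=np.c_[(rc[:,1]-p["cx"])/f,(rc[:,0]-p["cy"])/f]; u=d.copy()
    for _ in range(15): u=d/(1+p["k1"]*(u**2).sum(1,keepdims=True))
    return u
def deproj(p,rc,z):      # range z -> world
    _,Rm,t=cam(p); u=slopes(p,rc); X=np.c_[u,np.ones(len(u))]*np.reshape(z,(-1,1))
    return (X-t)@Rm
def onplane(p,rc,h):     # pixel ray to world z=h
    _,Rm,t=cam(p); u=slopes(p,rc); d=np.c_[u,np.ones(len(u))]@Rm; c=-Rm.T@t
    return c+d*((h-c[2])/d[:,2:])
def proj(p,X):
    f,Rm,t=cam(p); c=np.atleast_2d(X)@Rm.T+t; u=c[:,:2]/c[:,2:]
    u=u*(1+p["k1"]*(u**2).sum(1,keepdims=True)); return np.c_[u[:,1]*f+p["cy"],u[:,0]*f+p["cx"]]
def cloud(p):
    H,W=p["range_z"].shape; g=np.mgrid[0:H,0:W].reshape(2,-1).T
    X=deproj(p,g,p["range_z"].ravel()); X[p["range_z"].ravel()==0]=np.nan
    return X.reshape(H,W,3)
def save(p,n): cv2.imwrite("pics/"+n,p["frame"][:,:,::-1])
E
python3 - <<'E'
from h import *
np.set_printoptions(precision=1,suppress=True)
print(r.state())
for c in ("scene","side"):
    p=imaging.capture(c); save(p,c+"0.png"); print(c,p["fov_y"],p["k1"],-cam(p)[1].T@cam(p)[2])
    for q,h in (("flange",0),("bed",30),("spindle",70),("knob_grip",116),("jaw",30),("pipe",0),("tin",0),("primer",0),("coupling",0)):
        for d in imaging.spot_point(p,q)[:3]:
            print(q,round(d["score"],2),np.array(d["pixel"]),onplane(p,d["pixel"],h)[0])
E
```

```text
pics
{'clock': 0.0, 'joint_positions': array([ 1.2,  0.2,  1.5,  0. ,  1.4, -0.1]), 'qvel': array([-0., -0.,  0.,  0., -0., -0.]), 'joint_efforts': array([ -0. , -49.5, -38.7,   0.1,   0.1,  -0. ]), 'tcp_pos': array([179. , 598.2, 240.4]), 'eef_rot': array([ 0.2,  1.6, -0.2]), 'force': array([ 0.3,  0.3, -0. ]), 'ft_torque': array([ 0. , -0.1,  0. ]), 'grip_width': 0.9997926995394629}
scene 47.33082257472834 -0.1696457779888323 [1167.8  686.2  910.4]
flange 0.95 [156.  223.7] [ 464.3 -541.7    0. ]
flange 0.59 [225.5 209.5] [ 692.7 -254.6    0. ]
flange 0.57 [189.  247.9] [ 504.8 -333.1    0. ]
bed 0.83 [269.7 368.2] [474.9 163.3  30. ]
spindle 0.77 [302.4 404.6] [513.3 311.7  70. ]
spindle 0.46 [181.5 211. ] [ 623.1 -351.4   70. ]
knob_grip 0.64 [281.5 387.8] [533.4 267.5 116. ]
knob_grip 0.5 [326.5 321.7] [732.6 269.8 116. ]
knob_grip 0.2 [288.2 294.6] [711.8 155.6 116. ]
jaw 0.55 [286.5 382.5] [487.4 225.5  30. ]
jaw 0.24 [195.6 287.6] [ 449.5 -201.    30. ]
pipe 0.76 [182.  213.1] [ 573.7 -431.4    0. ]
pipe 0.5 [286.7 296.2] [638.9  76.6   0. ]
tin 0.72 [197.1 289.4] [ 425.3 -221.9   -0. ]
tin 0.48 [287.1 381. ] [468.8 208.8   0. ]
primer 0.7 [326.8 320.5] [671.8 207.9   0. ]
primer 0.3 [284.9 381.6] [462.1 204.5   0. ]
coupling 0.7 [288.1 295.3] [643.6  78.9   0. ]
coupling 0.59 [276.5 366.4] [472.4 159.8   0. ]
side 57.374086351593796 -0.027264451691164985 [   0.6 -628.   586.8]
flange 0.95 [374.5 436.3] [ 458.2 -544.5    0. ]
flange 0.94 [293.5 355.9] [ 511.6 -335.4    0. ]
flange 0.93 [234.5 376.8] [ 715.  -249.3    0. ]
bed 0.62 [201.6 200.8] [456.  141.5  30. ]
spindle 0.86 [160.1 179. ] [507.5 323.4  70. ]
knob_grip 0.72 [146.6 192.5] [538.1 288.  116. ]
jaw 0.64 [185.1 192.4] [488.8 231.7  30. ]
pipe 0.73 [299.8 414.8] [ 585.1 -430.7    0. ]
pipe 0.18 [195.9 266.8] [637.4  77.8   0. ]
tin 0.69 [284.8 295.8] [ 439.1 -230.9    0. ]
primer 0.8 [178.8 249.8] [667.2 189.    0. ]
```

View pics/scene0.png

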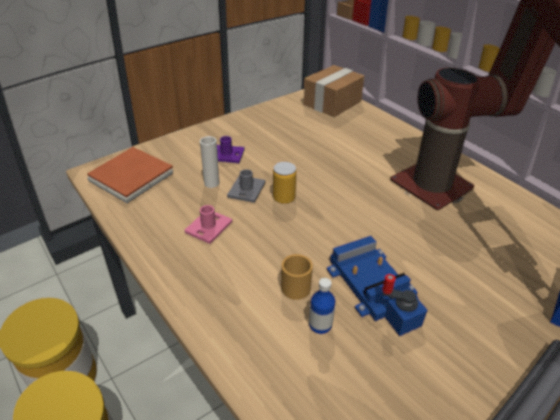

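View pics/side0.png

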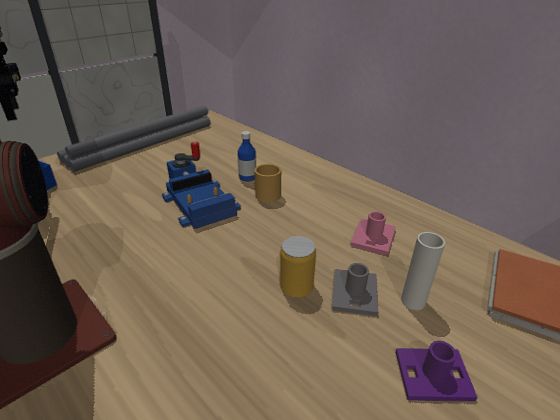

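In scene, the three flange-shaped things are purple (152,228), grey (187,247) and pink (222,209). In side they are purple (372,437), grey (290,356) and pink (236,375). The grey one, between the white pipe and the yellow tin, fits the description. I'll measure it and confirm with a crop.

Run:
```python
from h import *
np.set_printoptions(precision=1,suppress=True)
for c in ("side","scene"):
    p=imaging.capture(c); X=cloud(p); 
    if c=="side": cv2.imwrite("pics/crop1.png",cv2.resize(np.hstack([p["frame"][225:325,270:450],p["frame"][130:230,150:330]]),None,fx=2.2,fy=2.2,interpolation=cv2.INTER_CUBIC)[:,:,::-1])
    hsv=cv2.cvtColor(p["frame"],cv2.COLOR_RGB2HSV).astype(int)
    near=lambda x,y,d: np.hypot(X[...,0]-x,X[...,1]-y)<d
    Z=X[...,2]
    m=near(509,-334,80)&(Z>7)&(Z<18)&(hsv[...,1]<90)
    a=cv2.minAreaRect(X[m][:,:2].astype(np.float32)); print(c,"plate",m.sum(),a)
    m=near(509,-334,60)&(Z>58)&(Z<76)&(hsv[...,1]<90); 
    if m.sum()>5: print("rim",m.sum(),cv2.minEnclosingCircle(X[m][:,:2].astype(np.float32)),np.median(Z[m]))
    for n,x,y,h in (("pipe",580,-431,160),("tin",432,-226,110),("primer",670,195,150),("coup",641,78,85)):
        m=near(x,y,60)&(Z>h-12)&(Z<h+8)
        if m.sum()>3: print(n,m.sum(),cv2.minEnclosingCircle(X[m][:,:2].astype(np.float32)))
    yel=near(465,160,130)&(hsv[...,0]>12)&(hsv[...,0]<35)&(hsv[...,1]>80)&(Z>36)&(Z<60)
    n,l,s,ce=cv2.connectedComponentsWithStats(yel.astype(np.uint8))
    for i in range(1,n):
        if s[i,4]>5: print("pin",s[i,4],np.median(X[l==i],0),ce[i][::-1],onplane(p,ce[i][::-1],42))
    red=near(530,280,120)&((hsv[...,0]<8)|(hsv[...,0]>172))&(hsv[...,1]>130)&(Z>90)
    print("knob",red.sum(),np.median(X[red],0),X[red].max(0), onplane(p,np.argwhere(red).mean(0),114))
```

```text
side plate 1260 ((510.44268798828125, -331.3854064941406), (114.40730285644531, 90.36491394042969), 36.38965606689453)
rim 196 ((510.0113830566406, -331.6756591796875), 21.080276489257812) 64.79570996260117
pipe 360 ((580.1038208007812, -429.806396484375), 25.966245651245117)
tin 729 ((436.9583435058594, -233.67205810546875), 35.155784606933594)
primer 57 ((666.9489135742188, 202.56454467773438), 13.251702308654785)
coup 241 ((641.5299682617188, 80.48294067382812), 39.6609001159668)
pin 17 [506.4 144.5  44.4] [190. 215.] [[508.6 147.8  42. ]]
pin 19 [432.7 161.   45.3] [197.5 188.7] [[434.3 163.8  42. ]]
knob 118 [530.3 263.4 116.8] [542.2 283.4 136.6] [[533.6 268.5 114. ]]
scene plate 483 ((511.483154296875, -329.7908935546875), (119.22757720947266, 92.24644470214844), 36.40057373046875)
rim 97 ((510.8329162597656, -328.35247802734375), 24.929025650024414) 64.6620921629437
pipe 147 ((579.4939575195312, -425.260009765625), 29.95095443725586)
tin 313 ((441.23681640625, -231.1283721923828), 37.774349212646484)
primer 132 ((670.900634765625, 203.29898071289062), 13.655436515808105)
coup 350 ((643.9408569335938, 81.5042724609375), 39.63554763793945)
pin 15 [437.7 166.9  47.5] [259.9 379.8] [[435.7 164.4  42. ]]
pin 18 [512.5 149.8  45.3] [269.2 354.7] [[510.2 148.3  42. ]]
knob 151 [544.7 277.9 122.5] [550.5 284.7 138.5] [[538.1 273.4 114. ]]
```

View pics/crop1.png

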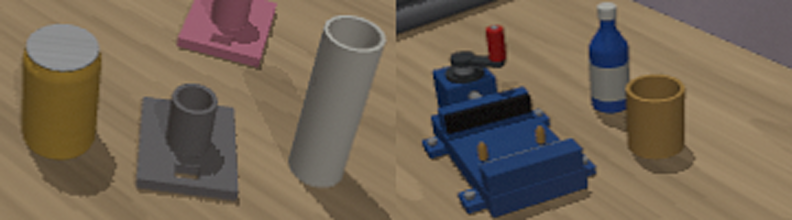

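The crop confirms it: the grey flange stands between the tin and the pipe. Next, a planner helper that prints rows for me to type.

```bash
cat > plan.py <<'E'
import json,sys
from h import *
def plan(pos,yaw,n,s=None):   # tool x down, tool y along yaw (deg, mod 180 -> nearest unless flip)
    s=s or r.state(); P=np.array(s["tcp_pos"],float); M=R.from_rotvec(s["eef_rot"]).as_matrix()
    y=np.array([np.cos(np.radians(yaw)),np.sin(np.radians(yaw)),0]); x=np.array([0,0,-1.])
    T=np.c_[x,y,np.cross(x,y)]
    if (M[:,1]@y)<0: T[:,1:]*=-1
    dr=R.from_matrix(M.T@T).as_rotvec(); dp=(np.array(pos)-P)/n; rows=[]
    for i in range(n):
        Mi=M@R.from_rotvec(dr*i/n).as_matrix()
        rows.append([int(round(v)) if abs(v)>5 else round(v,1) for v in np.r_[Mi.T@dp,np.degrees(dr)/n]])
    print("pos",P.round(1),"yaw tool y",np.degrees(np.arctan2(M[1,1],M[0,1])).round(1),"tilt x",M[:,0].round(3),"joints",np.round(s["joint_positions"],2),"t",s["clock"],"F",np.round(s["force"],1),"grip",round(s["grip_width"],3))
    print(json.dumps([dict(zip(["tx","ty","tz","ax","ay","az"],map(float,w))) for w in rows]))
E
python3 -c "
from plan import *
plan([500,-315,230],36.4,19)"
```

```text
pos [179.2 598.8 241.5] yaw tool y 73.3 tilt x [-0.  0. -1.] joints [ 1.15  0.22  1.53  0.    1.39 -0.13] t 1.1 F [-0.9  0.2 -0. ] grip 1.002
[{"tx": 0.6, "ty": -41.0, "tz": 30.0, "ax": 1.9, "ay": -0.0, "az": -0.0}, {"tx": 0.6, "ty": -40.0, "tz": 31.0, "ax": 1.9, "ay": -0.0, "az": -0.0}, {"tx": 0.6, "ty": -39.0, "tz": 33.0, "ax": 1.9, "ay": -0.0, "az": -0.0}, {"tx": 0.6, "ty": -38.0, "tz": 34.0, "ax": 1.9, "ay": -0.0, "az": -0.0}, {"tx": 0.6, "ty": -37.0, "tz": 35.0, "ax": 1.9, "ay": -0.0, "az": -0.0}, {"tx": 0.6, "ty": -36.0, "tz": 36.0, "ax": 1.9, "ay": -0.0, "az": -0.0}, {"tx": 0.6, "ty": -34.0, "tz": 38.0, "ax": 1.9, "ay": -0.0, "az": -0.0}, {"tx": 0.6, "ty": -33.0, "tz": 39.0, "ax": 1.9, "ay": -0.0, "az": -0.0}, {"tx": 0.6, "ty": -32.0, "tz": 40.0, "ax": 1.9, "ay": -0.0, "az": -0.0}, {"tx": 0.6, "ty": -30.0, "tz": 41.0, "ax": 1.9, "ay": -0.0, "az": -0.0}, {"tx": 0.6, "ty": -29.0, "tz": 42.0, "ax": 1.9, "ay": -0.0, "az": -0.0}, {"tx": 0.6, "ty": -27.0, "tz": 43.0, "ax": 1.9, "ay": -0.0, "az": -0.0}, {"tx": 0.6, "ty": -26.0, "tz": 44.0, "ax": 1.9, "ay": -0.0, "az": -0.0}, {"tx": 0.6, "ty": -24.0, "tz": 45.0, "ax": 1.9, "ay": -0.0, "az": -0.0}, {"tx": 0.6, "ty": -23.0, "tz": 46.0, "ax": 1.9, "ay": -0.0, "az": -0.0}, {"tx": 0.6, "ty": -21.0, "tz": 46.0, "ax": 1.9, "ay": -0.0, "az": -0.0}, {"tx": 0.6, "ty": -20.0, "tz": 47.0, "ax": 1.9, "ay": -0.0, "az": -0.0}, {"tx": 0.6, "ty": -18.0, "tz": 48.0, "ax": 1.9, "ay": -0.0, "az": -0.0}, {"tx": 0.6, "ty": -17.0, "tz": 48.0, "ax": 1.9, "ay": -0.0, "az": -0.0}]
```

```bash
python3 -m handwheel '[{"tx":0.6,"ty":-41,"tz":30,"ax":1.9},{"tx":0.6,"ty":-40,"tz":31,"ax":1.9},{"tx":0.6,"ty":-39,"tz":33,"ax":1.9},{"tx":0.6,"ty":-38,"tz":34,"ax":1.9},{"tx":0.6,"ty":-37,"tz":35,"ax":1.9},{"tx":0.6,"ty":-36,"tz":36,"ax":1.9},{"tx":0.6,"ty":-34,"tz":38,"ax":1.9},{"tx":0.6,"ty":-33,"tz":39,"ax":1.9},{"tx":0.6,"ty":-32,"tz":40,"ax":1.9},{"tx":0.6,"ty":-30,"tz":41,"ax":1.9},{"tx":0.6,"ty":-29,"tz":42,"ax":1.9},{"tx":0.6,"ty":-27,"tz":43,"ax":1.9},{"tx":0.6,"ty":-26,"tz":44,"ax":1.9},{"tx":0.6,"ty":-24,"tz":45,"ax":1.9},{"tx":0.6,"ty":-23,"tz":46,"ax":1.9},{"tx":0.6,"ty":-21,"tz":46,"ax":1.9},{"tx":0.6,"ty":-20,"tz":47,"ax":1.9},{"tx":0.6,"ty":-18,"tz":48,"ax":1.9},{"tx":0.6,"ty":-17,"tz":48,"ax":1.9}]' 1; python3 -c "
from plan import *
plan([510.5,-331,230],36.4,3)
p=imaging.capture('wrist');save(p,'w1.png');print(-cam(p)[1].T@cam(p)[2]);X=cloud(p);Z=X[...,2]
near=np.hypot(X[...,0]-510,X[...,1]+331)<75
hsv=cv2.cvtColor(p['frame'],cv2.COLOR_RGB2HSV).astype(int)
for a,b in((6,19),(58,76)):
    m=near&(Z>a)&(Z<b)&(hsv[...,1]<100);print(m.sum(),m.sum()>5 and (cv2.minAreaRect(X[m][:,:2].astype(np.float32)),cv2.minEnclosingCircle(X[m][:,:2].astype(np.float32))))
"
```

```text
pos [179.2 598.8 241.5] yaw tool y 73.3 tilt x [-0.  0. -1.] joints [ 1.15  0.22  1.53  0.    1.39 -0.13] t 1.1 F [-0.9  0.2 -0. ] grip 1.002
[{"tx": 3.8, "ty": -265.0, "tz": 195.0, "ax": 12.0, "ay": -0.0, "az": -0.0}, {"tx": 3.8, "ty": -218.0, "tz": 247.0, "ax": 12.0, "ay": -0.0, "az": -0.0}, {"tx": 3.8, "ty": -160.0, "tz": 287.0, "ax": 12.0, "ay": -0.0, "az": -0.0}]
[116.17656302 616.903788   385.23683996]
0 False
0 Falsevalidation failed for argument at $[0]...
```

View pics/w1.png

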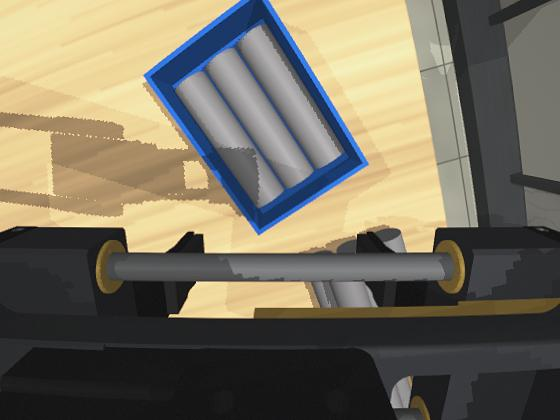

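The call was refused because every row needs all six keys. The picture shows only the start pose, with a box of pipes below (110,255). I'll retype the rows.

```bash
python3 -m handwheel '[{"tx":0.6,"ty":-41,"tz":30,"ax":1.9,"ay":0,"az":0},{"tx":0.6,"ty":-40,"tz":31,"ax":1.9,"ay":0,"az":0},{"tx":0.6,"ty":-39,"tz":33,"ax":1.9,"ay":0,"az":0},{"tx":0.6,"ty":-38,"tz":34,"ax":1.9,"ay":0,"az":0},{"tx":0.6,"ty":-37,"tz":35,"ax":1.9,"ay":0,"az":0},{"tx":0.6,"ty":-36,"tz":36,"ax":1.9,"ay":0,"az":0},{"tx":0.6,"ty":-34,"tz":38,"ax":1.9,"ay":0,"az":0},{"tx":0.6,"ty":-33,"tz":39,"ax":1.9,"ay":0,"az":0},{"tx":0.6,"ty":-32,"tz":40,"ax":1.9,"ay":0,"az":0},{"tx":0.6,"ty":-30,"tz":41,"ax":1.9,"ay":0,"az":0},{"tx":0.6,"ty":-29,"tz":42,"ax":1.9,"ay":0,"az":0},{"tx":0.6,"ty":-27,"tz":43,"ax":1.9,"ay":0,"az":0},{"tx":0.6,"ty":-26,"tz":44,"ax":1.9,"ay":0,"az":0},{"tx":0.6,"ty":-24,"tz":45,"ax":1.9,"ay":0,"az":0},{"tx":0.6,"ty":-23,"tz":46,"ax":1.9,"ay":0,"az":0},{"tx":0.6,"ty":-21,"tz":46,"ax":1.9,"ay":0,"az":0},{"tx":0.6,"ty":-20,"tz":47,"ax":1.9,"ay":0,"az":0},{"tx":0.6,"ty":-18,"tz":48,"ax":1.9,"ay":0,"az":0},{"tx":0.6,"ty":-17,"tz":48,"ax":1.9,"ay":0,"az":0}]' 1
cat > look.py <<'E'
from plan import *
p=imaging.capture('wrist');save(p,'w1.png');print(-cam(p)[1].T@cam(p)[2]);X=cloud(p);Z=X[...,2]
near=np.hypot(X[...,0]-510,X[...,1]+331)<75
hsv=cv2.cvtColor(p['frame'],cv2.COLOR_RGB2HSV).astype(int)
for a,b in((6,19),(58,76)):
    m=near&(Z>a)&(Z<b)&(hsv[...,1]<100);print(m.sum(),m.sum()>5 and (cv2.minAreaRect(X[m][:,:2].astype(np.float32)),cv2.minEnclosingCircle(X[m][:,:2].astype(np.float32))))
E
python3 -c "
from plan import *
plan([510.5,-331,230],36.4,3)"; python3 look.py
```

```text
clock: 3.52
tcp_pos: [510.4, -341.9, 235.0]
eef_rot: [0.736, 1.429, -0.722]
force: [0.9, 0.9, -0.4]
grip_width: 1.004
pos [ 510.4 -341.9  235. ] yaw tool y 36.3 tilt x [ 0.018  0.001 -1.   ] joints [-0.73  0.19  1.58  0.01  1.36 -1.36] t 3.525 F [ 0.9  0.9 -0.4] grip 1.004
[{"tx": 1.7, "ty": 2.2, "tz": -2.9, "ax": -0.0, "ay": 0.2, "az": -0.3}, {"tx": 1.7, "ty": 2.2, "tz": -2.9, "ax": -0.0, "ay": 0.2, "az": -0.3}, {"tx": 1.7, "ty": 2.2, "tz": -2.9, "ax": -0.0, "ay": 0.2, "az": -0.3}]
[ 469.11397019 -289.36135835  378.04742755]
5304 (((511.55108642578125, -332.6961975097656), (110.5301513671875, 90.22590637207031), 36.24249267578125), ((511.26251220703125, -332.03875732421875), 70.56851959228516))
594 (((510.9957275390625, -332.137939453125), (40.60881423950195, 40.74181365966797), 1.8381425142288208), ((511.23095703125, -332.3203125), 20.9581356048584))
```

```bash
python3 -m handwheel '[{"tx":10,"ty":3,"tz":-4,"ax":0,"ay":0.4,"az":-0.5},{"tx":20,"ty":3,"tz":-4,"ax":0,"ay":0.2,"az":-0.3},{"tx":0,"ty":0,"tz":0,"ax":0,"ay":0,"az":0}]' 1; python3 -c "
from plan import *
plan([511.3,-332.3,46],36.3,7)"
```

```text
clock: 3.95
tcp_pos: [510.4, -335.8, 200.2]
eef_rot: [0.734, 1.446, -0.736]
force: [-0.3, 0.2, -1.2]
grip_width: 0.997
pos [ 510.4 -335.8  200.2] yaw tool y 36.0 tilt x [-0.003  0.    -1.   ] joints [-0.71  0.22  1.61 -0.    1.32 -1.34] t 3.95 F [-0.3  0.2 -1.2] grip 0.997
[{"tx": 22.0, "ty": 0.5, "tz": -0.3, "ax": -0.0, "ay": -0.0, "az": 0.0}, {"tx": 22.0, "ty": 0.4, "tz": -0.3, "ax": -0.0, "ay": -0.0, "az": 0.0}, {"tx": 22.0, "ty": 0.4, "tz": -0.3, "ax": -0.0, "ay": -0.0, "az": 0.0}, {"tx": 22.0, "ty": 0.4, "tz": -0.3, "ax": -0.0, "ay": -0.0, "az": 0.0}, {"tx": 22.0, "ty": 0.4, "tz": -0.3, "ax": -0.0, "ay": -0.0, "az": 0.0}, {"tx": 22.0, "ty": 0.4, "tz": -0.3, "ax": -0.0, "ay": -0.0, "az": 0.0}, {"tx": 22.0, "ty": 0.4, "tz": -0.3, "ax": -0.0, "ay": -0.0, "az": 0.0}]
```

```bash
python3 -m handwheel '[{"tx":22,"ty":2,"tz":-2,"ax":0.3,"ay":0,"az":0},{"tx":22,"ty":0.5,"tz":-0.5,"ax":0,"ay":0,"az":0},{"tx":22,"ty":0.5,"tz":-0.5,"ax":0,"ay":0,"az":0},{"tx":22,"ty":0,"tz":0,"ax":0,"ay":0,"az":0},{"tx":22,"ty":0,"tz":0,"ax":0,"ay":0,"az":0},{"tx":0,"ty":0,"tz":0,"ax":0,"ay":0,"az":0}]' 1; python3 -c "
from plan import *
plan([511.3,-332.3,46],36.3,2)"
```

```text
clock: 4.7
tcp_pos: [511.8, -324.3, 90.3]
eef_rot: [0.73, 1.444, -0.732]
force: [-1.0, -0.1, 0.1]
grip_width: 1.0
pos [ 511.8 -324.3   90.3] yaw tool y 36.3 tilt x [-0.    -0.002 -1.   ] joints [-0.69  0.32  1.7  -0.    1.12 -1.33] t 4.7 F [-1.  -0.1  0.1] grip 1.0
[{"tx": 22.0, "ty": -2.5, "tz": 3.0, "ax": -0.0, "ay": 0.0, "az": 0.0}, {"tx": 22.0, "ty": -2.5, "tz": 3.0, "ax": -0.0, "ay": 0.0, "az": 0.0}]
```

```bash
python3 -m handwheel '[{"tx":0,"ty":-2.5,"tz":3,"ax":0,"ay":0,"az":0},{"tx":0,"ty":0,"tz":0,"ax":0,"ay":0,"az":0},{"tx":0,"ty":0,"tz":0,"ax":0,"ay":0,"az":0}]' 1; python3 look.py; python3 -c "
from plan import *
plan([511.3,-332.3,46],36.3,2)"
```

```text
clock: 5.08
tcp_pos: [513.3, -328.9, 94.1]
eef_rot: [0.727, 1.439, -0.732]
force: [-0.4, -0.2, -0.0]
grip_width: 0.999
[ 473.94232371 -275.59476262  237.40482137]
9785 (((506.5639343261719, -325.34881591796875), (110.23023986816406, 73.70211029052734), 36.27851104736328), ((506.5819091796875, -324.87200927734375), 65.39301300048828))
1155 (((509.87799072265625, -325.07318115234375), (87.91671752929688, 29.520586013793945), 37.37960433959961), ((510.15618896484375, -325.437255859375), 44.248939514160156))
pos [ 513.3 -329.    94.2] yaw tool y 36.4 tilt x [ 0.004 -0.005 -1.   ] joints [-0.7   0.32  1.69 -0.    1.12 -1.33] t 5.125 F [ 0.1  0.4 -0.8] grip 1.0
[{"tx": 24.0, "ty": -1.8, "tz": 0.6, "ax": 0.0, "ay": 0.2, "az": -0.0}, {"tx": 24.0, "ty": -1.8, "tz": 0.7, "ax": 0.0, "ay": 0.2, "az": -0.0}]
```

```bash
python3 -m handwheel '[{"tx":16,"ty":-2.5,"tz":1,"ax":0,"ay":0.3,"az":0},{"tx":14,"ty":-1.3,"tz":0.5,"ax":0,"ay":0,"az":0},{"tx":10,"ty":0,"tz":0,"ax":0,"ay":0,"az":0},{"tx":5,"ty":0,"tz":0,"ax":0,"ay":0,"az":0}]' 1; python3 -c "
from plan import *
plan([511.3,-332.3,46],36.3,2)"
```

```text
clock: 5.62
tcp_pos: [510.7, -332.8, 45.7]
eef_rot: [0.731, 1.444, -0.731]
force: [-0.3, -0.0, -0.6]
grip_width: 0.997
pos [ 510.7 -332.8   45.7] yaw tool y 36.3 tilt x [ 0. -0. -1.] joints [-0.71  0.39  1.71 -0.    1.04 -1.34] t 5.625 F [-0.3 -0.  -0.6] grip 0.997
[{"tx": -0.2, "ty": 0.4, "tz": -0.0, "ax": 0.0, "ay": 0.0, "az": -0.0}, {"tx": -0.2, "ty": 0.4, "tz": -0.0, "ax": 0.0, "ay": 0.0, "az": -0.0}]
```

Now I'll close and lift a little.

```bash
python3 -m handwheel '[{"tx":0,"ty":0,"tz":0,"ax":0,"ay":0,"az":0},{"tx":0,"ty":0,"tz":0,"ax":0,"ay":0,"az":0},{"tx":0,"ty":0,"tz":0,"ax":0,"ay":0,"az":0},{"tx":0,"ty":0,"tz":0,"ax":0,"ay":0,"az":0},{"tx":0,"ty":0,"tz":0,"ax":0,"ay":0,"az":0},{"tx":0,"ty":0,"tz":0,"ax":0,"ay":0,"az":0}]' -1; python3 -c "
from plan import *
plan([511.3,-332.3,46],36.3,2)"
```

```text
clock: 6.38
tcp_pos: [511.3, -332.9, 46.2]
eef_rot: [0.73, 1.443, -0.73]
force: [0.3, -0.2, -1.3]
grip_width: 0.469
pos [ 511.3 -332.9   46.2] yaw tool y 36.4 tilt x [ 0.001 -0.001 -1.   ] joints [-0.71  0.39  1.71  0.    1.04 -1.34] t 6.375 F [ 0.3 -0.2 -1.3] grip 0.469
[{"tx": 0.1, "ty": 0.2, "tz": -0.2, "ax": 0.0, "ay": 0.0, "az": -0.0}, {"tx": 0.1, "ty": 0.2, "tz": -0.2, "ax": 0.0, "ay": 0.0, "az": -0.0}]
```

```bash
python3 -m handwheel '[{"tx":-10,"ty":0,"tz":0,"ax":0,"ay":0,"az":0},{"tx":-20,"ty":0,"tz":0,"ax":0,"ay":0,"az":0},{"tx":-30,"ty":0,"tz":0,"ax":0,"ay":0,"az":0},{"tx":-35,"ty":0,"tz":0,"ax":0,"ay":0,"az":0},{"tx":-35,"ty":0,"tz":0,"ax":0,"ay":0,"az":0},{"tx":-30,"ty":0,"tz":0,"ax":0,"ay":0,"az":0},{"tx":-20,"ty":0,"tz":0,"ax":0,"ay":0,"az":0},{"tx":-5,"ty":0,"tz":0,"ax":0,"ay":0,"az":0}]' -1; python3 -c "
from plan import *
plan([465,90,240],-12.1,13)"
```

```text
clock: 7.38
tcp_pos: [509.6, -331.8, 243.3]
eef_rot: [0.73, 1.444, -0.731]
force: [1.0, -0.1, -4.6]
grip_width: 0.467
pos [ 509.6 -331.8  243.3] yaw tool y 36.4 tilt x [ 0.    -0.001 -1.   ] joints [-0.71  0.18  1.57 -0.    1.39 -1.34] t 7.375 F [ 1.  -0.1 -4.6] grip 0.467
[{"tx": 0.2, "ty": 16.0, "tz": -28.0, "ax": 3.7, "ay": 0.0, "az": -0.0}, {"tx": 0.2, "ty": 15.0, "tz": -29.0, "ax": 3.7, "ay": 0.0, "az": -0.0}, {"tx": 0.2, "ty": 13.0, "tz": -30.0, "ax": 3.7, "ay": 0.0, "az": -0.0}, {"tx": 0.2, "ty": 11.0, "tz": -31.0, "ax": 3.7, "ay": 0.0, "az": -0.0}, {"tx": 0.2, "ty": 9.0, "tz": -31.0, "ax": 3.7, "ay": 0.0, "az": -0.0}, {"tx": 0.2, "ty": 7.0, "tz": -32.0, "ax": 3.7, "ay": 0.0, "az": -0.0}, {"tx": 0.2, "ty": 4.5, "tz": -32.0, "ax": 3.7, "ay": 0.0, "az": -0.0}, {"tx": 0.2, "ty": 2.4, "tz": -33.0, "ax": 3.7, "ay": 0.0, "az": -0.0}, {"tx": 0.2, "ty": 0.3, "tz": -33.0, "ax": 3.7, "ay": 0.0, "az": -0.0}, {"tx": 0.2, "ty": -1.8, "tz": -33.0, "ax": 3.7, "ay": 0.0, "az": -0.0}, {"tx": 0.2, "ty": -4.0, "tz": -32.0, "ax": 3.7, "ay": 0.0, "az": -0.0}, {"tx": 0.2, "ty": -6.0, "tz": -32.0, "ax": 3.7, "ay": 0.0, "az": -0.0}, {"tx": 0.2, "ty": -8.0, "tz": -32.0, "ax": 3.7, "ay": 0.0, "az": -0.0}]
```

```bash
python3 -m handwheel '[{"tx":0,"ty":16,"tz":-28,"ax":3.7,"ay":0,"az":0},{"tx":0,"ty":15,"tz":-29,"ax":3.7,"ay":0,"az":0},{"tx":0,"ty":13,"tz":-30,"ax":3.7,"ay":0,"az":0},{"tx":0,"ty":11,"tz":-31,"ax":3.7,"ay":0,"az":0},{"tx":0,"ty":9,"tz":-31,"ax":3.7,"ay":0,"az":0},{"tx":0,"ty":7,"tz":-32,"ax":3.7,"ay":0,"az":0},{"tx":0,"ty":4.5,"tz":-32,"ax":3.7,"ay":0,"az":0},{"tx":0,"ty":2,"tz":-33,"ax":3.7,"ay":0,"az":0},{"tx":0,"ty":0,"tz":-33,"ax":3.7,"ay":0,"az":0},{"tx":0,"ty":-2,"tz":-33,"ax":3.7,"ay":0,"az":0},{"tx":0,"ty":-4,"tz":-32,"ax":3.7,"ay":0,"az":0},{"tx":0,"ty":-6,"tz":-32,"ax":3.7,"ay":0,"az":0},{"tx":0,"ty":-5,"tz":-15,"ax":2,"ay":0,"az":0},{"tx":0,"ty":0,"tz":0,"ax":0,"ay":0,"az":0}]' -1
cat > pins.py <<'E'
from plan import *
np.set_printoptions(precision=1,suppress=True)
plan([472,156,240],-12.1,3)
p=imaging.capture('wrist');save(p,'w2.png');X=cloud(p);Z=X[...,2]
hsv=cv2.cvtColor(p['frame'],cv2.COLOR_RGB2HSV).astype(int)
near=np.hypot(X[...,0]-472,X[...,1]-156)<60
yel=near&(hsv[...,0]>10)&(hsv[...,0]<35)&(hsv[...,1]>80)&(Z>38)&(Z<62)
n,l,s,ce=cv2.connectedComponentsWithStats(yel.astype(np.uint8)); P=[]
for i in range(1,n):
    if s[i,4]>20:
        q=X[l==i]; t=q[q[:,2]>np.percentile(q[:,2],90)-3]; print("pin",s[i,4],ce[i][::-1],q.max(0),"top",t.mean(0),len(t)); P.append(t.mean(0))
if len(P)==2:
    d=P[1]-P[0]; d*=np.sign(d[0]); print("mid",(P[0]+P[1])/2,"len",np.linalg.norm(d[:2]),"yaw",np.degrees(np.arctan2(d[1],d[0])))
# held flange, if in view
s=r.state(); T=np.array(s["tcp_pos"]); m=(np.hypot(*(X[...,:2]-T[:2]).transpose(2,0,1))<90)&(Z>T[2]-46)&(Z<T[2]-22)&(hsv[...,1]<90)
print("plate",m.sum()); 
if m.sum()>50: print(cv2.minAreaRect(X[m][:,:2].astype(np.float32)),np.median(Z[m]))
for q in ("bed","spindle","knob_grip","jaw"):
    for d in imaging.spot_point(p,q)[:1]: print(q,d["score"],np.array(d["pixel"]),onplane(p,d["pixel"],dict(bed=30,spindle=70,knob_grip=116,jaw=30)[q]))
E
python3 pins.py
```

```text
clock: 9.12
tcp_pos: [461.3, 87.7, 238.6]
eef_rot: [1.353, 1.115, -1.366]
force: [-0.6, 0.6, -4.9]
grip_width: 0.468
pos [461.3  87.7 238.6] yaw tool y -11.7 tilt x [-0.  0. -1.] joints [ 0.  -0.1  1.9  0.   1.4  0.2] t 9.125 F [-0.6  0.6 -4.9] grip 0.468
[{"tx": -0.5, "ty": -1.1, "tz": -23.0, "ax": 0.1, "ay": 0.0, "az": 0.2}, {"tx": -0.5, "ty": -1.2, "tz": -23.0, "ax": 0.1, "ay": 0.0, "az": 0.2}, {"tx": -0.5, "ty": -1.2, "tz": -23.0, "ax": 0.1, "ay": 0.0, "az": 0.2}]
pin 94 [126.7 242.8] [439.8 169.2  53.8] top [434.4 163.8  51.2] 43
pin 94 [127.5 312.6] [514.1 153.   53.4] top [508.3 147.5  51. ] 50
mid [471.4 155.7  51.1] len 75.672036949487 yaw -12.431656034706506
plate 11864
((461.7161865234375, 88.75735473632812), (89.86405181884766, 110.69808959960938), 78.25922393798828) 204.887585432011
bed 0.89 [126.8 279.2] [[473. 156.  30.]]
knob_grip 0.58 [127.1 275.7] [[471.  155.3 116. ]]
```

View pics/w2.png

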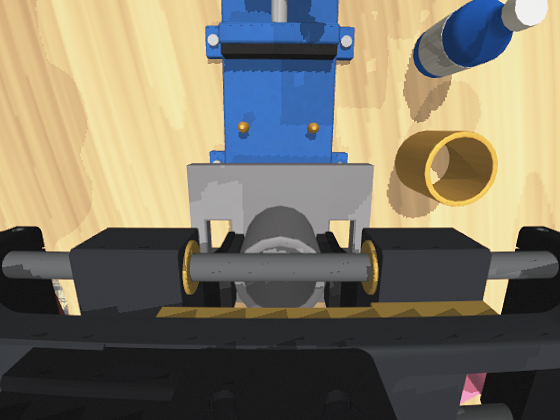

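```bash
python3 -m handwheel '[{"tx":0,"ty":-1,"tz":-15,"ax":0.2,"ay":0,"az":0},{"tx":10,"ty":-1,"tz":-20,"ax":0.2,"ay":0,"az":0},{"tx":20,"ty":-1,"tz":-18,"ax":0.2,"ay":0,"az":0},{"tx":25,"ty":-1,"tz":-8,"ax":0,"ay":0,"az":0},{"tx":25,"ty":0,"tz":0,"ax":0,"ay":0,"az":0},{"tx":15,"ty":0,"tz":0,"ax":0,"ay":0,"az":0},{"tx":0,"ty":0,"tz":0,"ax":0,"ay":0,"az":0}]' -1; python3 -c "
from plan import *
plan([471,154.6,110],-12.3,2)"
```

```text
clock: 10.25
tcp_pos: [473.0, 150.8, 142.4]
eef_rot: [1.37, 1.103, -1.375]
force: [-0.1, 0.4, -3.4]
grip_width: 0.469
pos [473.  150.8 142.4] yaw tool y -12.7 tilt x [-0.006  0.004 -1.   ] joints [0.15 0.01 1.95 0.01 1.19 0.37] t 10.25 F [-0.1  0.4 -3.4] grip 0.469
[{"tx": 16.0, "ty": -1.3, "tz": -1.6, "ax": -0.2, "ay": -0.1, "az": 0.2}, {"tx": 16.0, "ty": -1.3, "tz": -1.6, "ax": -0.2, "ay": -0.1, "az": 0.2}]
```

```bash
python3 -m handwheel '[{"tx":12,"ty":-2,"tz":-2.5,"ax":-0.3,"ay":0,"az":0.2},{"tx":12,"ty":0,"tz":0,"ax":0,"ay":0,"az":0},{"tx":6,"ty":0,"tz":0,"ax":0,"ay":0,"az":0},{"tx":0,"ty":0,"tz":0,"ax":0,"ay":0,"az":0},{"tx":0,"ty":0,"tz":0,"ax":0,"ay":0,"az":0}]' -1; python3 -c "
from plan import *
plan([471,154.6,106],-12.3,1)
import json
p=imaging.capture('wrist');save(p,'w3.png')
p=imaging.capture('side');cv2.imwrite('pics/s3.png',cv2.resize(p['frame'][120:240,120:280],None,fx=4,fy=4)[:,:,::-1])"
```

```text
clock: 10.88
tcp_pos: [473.3, 154.1, 112.9]
eef_rot: [1.371, 1.101, -1.365]
force: [0.0, -0.9, -3.8]
grip_width: 0.467
pos [473.3 154.1 112.9] yaw tool y -12.5 tilt x [ 0.001  0.004 -1.   ] joints [0.15 0.05 1.97 0.   1.12 0.37] t 10.875 F [ 0.  -0.9 -3.8] grip 0.467
[{"tx": 7.0, "ty": -2.4, "tz": 0.1, "ax": -0.2, "ay": -0.2, "az": -0.0}]
```

```bash
python3 -m handwheel '[{"tx":0,"ty":-2.4,"tz":0,"ax":0.2,"ay":0,"az":0},{"tx":0,"ty":0,"tz":0,"ax":0,"ay":0,"az":0},{"tx":0,"ty":0,"tz":0,"ax":0,"ay":0,"az":0}]' -1; python3 -c "
from plan import *
plan([471,154.6,106],-12.3,1)"
python3 -m handwheel '[{"tx":0,"ty":0,"tz":0,"ax":0,"ay":0,"az":0}]'
```

```text
clock: 11.35
tcp_pos: [471.2, 154.7, 113.7]
eef_rot: [1.375, 1.098, -1.367]
force: [-0.6, -0.5, -3.0]
grip_width: 0.468
pos [471.2 154.7 113.7] yaw tool y -12.7 tilt x [ 0.003  0.004 -1.   ] joints [0.16 0.04 1.98 0.   1.12 0.38] t 11.35 F [-0.6 -0.5 -3. ] grip 0.468
[{"tx": 8.0, "ty": -0.2, "tz": 0.2, "ax": -0.4, "ay": -0.3, "az": -0.1}]
clock: 11.48
tcp_pos: [471.3, 154.7, 113.8]
eef_rot: [1.375, 1.098, -1.367]
force: [-1.0, -0.6, -4.0]
grip_width: 0.467
```

```bash
python3 -m handwheel '[{"tx":6,"ty":-0.2,"tz":0,"ax":-0.4,"ay":-0.3,"az":0},{"tx":5,"ty":0,"tz":0,"ax":0,"ay":0,"az":0},{"tx":4,"ty":0,"tz":0,"ax":0,"ay":0,"az":0},{"tx":4,"ty":0,"tz":0,"ax":0,"ay":0,"az":0}]' -1; python3 -c "
from plan import *
plan([471,154.6,76],-12.3,5)"
```

```text
clock: 11.98
tcp_pos: [471.1, 154.8, 93.3]
eef_rot: [1.365, 1.098, -1.364]
force: [-0.7, 0.1, -4.5]
grip_width: 0.467
pos [471.1 154.8  93.3] yaw tool y -12.3 tilt x [ 0.001 -0.001 -1.   ] joints [ 0.16  0.08  1.99 -0.    1.08  0.37] t 11.975 F [-0.7  0.1 -4.5] grip 0.467
[{"tx": 3.5, "ty": -0.0, "tz": 0.0, "ax": 0.0, "ay": 0.0, "az": -0.0}, {"tx": 3.5, "ty": -0.0, "tz": 0.0, "ax": 0.0, "ay": 0.0, "az": -0.0}, {"tx": 3.5, "ty": -0.0, "tz": 0.0, "ax": 0.0, "ay": 0.0, "az": -0.0}, {"tx": 3.5, "ty": -0.0, "tz": 0.0, "ax": 0.0, "ay": 0.0, "az": -0.0}, {"tx": 3.5, "ty": -0.0, "tz": 0.0, "ax": 0.0, "ay": 0.0, "az": -0.0}]
```

```bash
python3 -m handwheel '[{"tx":4,"ty":0,"tz":0,"ax":0,"ay":0,"az":0},{"tx":3.5,"ty":0,"tz":0,"ax":0,"ay":0,"az":0},{"tx":3,"ty":0,"tz":0,"ax":0,"ay":0,"az":0},{"tx":2,"ty":0,"tz":0,"ax":0,"ay":0,"az":0}]' -1; python3 -c "
from plan import *
plan([471,154.6,76],-12.3,2)"
```

```text
clock: 12.48
tcp_pos: [471.0, 154.7, 79.6]
eef_rot: [1.365, 1.099, -1.365]
force: [-0.1, -0.8, -4.0]
grip_width: 0.467
pos [471.  154.7  79.6] yaw tool y -12.3 tilt x [ 0.001 -0.001 -1.   ] joints [ 0.16  0.1   1.99 -0.    1.05  0.37] t 12.475 F [-0.1 -0.8 -4. ] grip 0.467
[{"tx": 1.8, "ty": 0.0, "tz": 0.1, "ax": 0.0, "ay": 0.0, "az": -0.0}, {"tx": 1.8, "ty": 0.0, "tz": 0.1, "ax": 0.0, "ay": 0.0, "az": -0.0}]
```

```bash
python3 -m handwheel '[{"tx":2,"ty":0,"tz":0,"ax":0,"ay":0,"az":0},{"tx":1.2,"ty":0,"tz":0,"ax":0,"ay":0,"az":0},{"tx":1,"ty":0,"tz":0,"ax":0,"ay":0,"az":0}]' -1;python3 -m handwheel '[{"tx":1,"ty":0,"tz":0,"ax":0,"ay":0,"az":0}]' -1
```

```text
clock: 12.85
tcp_pos: [471.1, 154.7, 76.2]
eef_rot: [1.364, 1.099, -1.365]
force: [-6.3, -1.6, 11.3]
grip_width: 0.468
clock: 12.98
tcp_pos: [471.1, 154.7, 76.2]
eef_rot: [1.364, 1.099, -1.365]
force: [-5.0, -2.3, 7.0]
grip_width: 0.47
```

```bash
python3 -m handwheel '[{"tx":0,"ty":0,"tz":0,"ax":0,"ay":0,"az":0},{"tx":0,"ty":0,"tz":0,"ax":0,"ay":0,"az":0},{"tx":0,"ty":0,"tz":0,"ax":0,"ay":0,"az":0},{"tx":0,"ty":0,"tz":0,"ax":0,"ay":0,"az":0},{"tx":0,"ty":0,"tz":0,"ax":0,"ay":0,"az":0}]' 1;python3 -m handwheel '[{"tx":-5,"ty":0,"tz":0,"ax":0,"ay":0,"az":0},{"tx":-15,"ty":0,"tz":0,"ax":0,"ay":0,"az":0},{"tx":-25,"ty":0,"tz":0,"ax":0,"ay":0,"az":0},{"tx":-35,"ty":0,"tz":0,"ax":0,"ay":0,"az":0},{"tx":-35,"ty":0,"tz":0,"ax":0,"ay":0,"az":0},{"tx":-25,"ty":0,"tz":5,"ax":0,"ay":0,"az":0},{"tx":0,"ty":0,"tz":0,"ax":0,"ay":0,"az":0}]' 1
cat > vise.py <<'E'
from plan import *
np.set_printoptions(precision=1,suppress=True)
B=np.array([471.4,155.7]); a=np.radians(-12.3); ex=np.array([np.cos(a),np.sin(a)]); ey=np.array([-ex[1],ex[0]])
def bed(X): return np.stack([(X[...,:2]-B)@ex,(X[...,:2]-B)@ey],-1)
def check(c,name):
    p=imaging.capture(c);save(p,name);X=cloud(p);Z=X[...,2];b=bed(X)
    hsv=cv2.cvtColor(p['frame'],cv2.COLOR_RGB2HSV).astype(int)
    reg=(abs(b[...,0])<62)&(b[...,1]>-49)&(b[...,1]<50)
    m=reg&(Z>36)&(Z<50)&(hsv[...,1]<80)
    if m.sum()>20: print(c,"plate",m.sum(),cv2.minAreaRect(b[m].astype(np.float32)),"z",np.percentile(Z[m],[5,50,95]))
    m=reg&(Z>88)&(Z<106)&(hsv[...,1]<80)
    if m.sum()>20: print("rim",m.sum(),cv2.minEnclosingCircle(b[m].astype(np.float32)),np.median(Z[m]))
    red=((hsv[...,0]<8)|(hsv[...,0]>172))&(hsv[...,1]>130)&(Z>85)&(Z<145)&(np.hypot(b[...,0],b[...,1]-160)<80)
    if red.sum()>20:
        t=X[red&(Z>131)]; print("knob",red.sum(),X[red].mean(0),"top",len(t),len(t) and (t.mean(0),bed(t.mean(0))))
    m=(abs(b[...,0])<50)&(b[...,1]>30)&(b[...,1]<90)&(Z>52)&(Z<66)&(hsv[...,2]<70)
    if m.sum()>10: print("rubber y",np.percentile(b[m][:,1],[2,50,98]),m.sum())
    return p
E
python3 -c "
from vise import *
p=check('wrist','w4.png'); plan([510,270,200],-12.3,4)
check('side','s4.png')"
```

```text
clock: 13.6
tcp_pos: [473.2, 155.1, 77.9]
eef_rot: [1.367, 1.096, -1.361]
force: [-0.6, -0.6, 0.9]
grip_width: 0.941
clock: 14.48
tcp_pos: [472.0, 150.4, 227.9]
eef_rot: [1.37, 1.094, -1.357]
force: [1.2, 0.5, -0.3]
grip_width: 0.999
wrist plate 6388 ((-0.1162567138671875, -2.246509552001953), (93.51325988769531, 111.29414367675781), 89.99150085449219) z [41.3 42.6 43.9]
rim 765 ((0.4004048705101013, -0.2449985146522522), 20.962318420410156) 97.12078904394794
knob 1024 [533.1 268.9 129.6] top 708 (array([534.8, 270.8, 136. ]), array([ 37.4, 125.9]))
rubber y [71.8 76.5 80.6] 1004
pos [471.3 150.4 226.5] yaw tool y -12.2 tilt x [ 0. -0. -1.] joints [ 0.1 -0.1  1.9 -0.   1.3  0.4] t 14.525 F [ 0.3 -0.5  0.5] grip 1.004
[{"tx": 7.0, "ty": 3.1, "tz": -31.0, "ax": 0.0, "ay": -0.0, "az": -0.1}, {"tx": 7.0, "ty": 3.1, "tz": -31.0, "ax": 0.0, "ay": -0.0, "az": -0.1}, {"tx": 7.0, "ty": 3.1, "tz": -31.0, "ax": 0.0, "ay": -0.0, "az": -0.1}, {"tx": 7.0, "ty": 3.1, "tz": -31.0, "ax": 0.0, "ay": -0.0, "az": -0.1}]
side plate 384 ((0.462554931640625, 8.221309661865234), (109.55711364746094, 76.3169174194336), 1.06814444065094) z [39.4 41.5 46.4]
rim 109 ((-0.9843607544898987, -0.8760678172111511), 22.216524124145508) 94.04859149215561
knob 118 [531.7 265.1 115.8] top 22 (array([533.7, 266.4, 134.2]), array([ 37.3, 121.4]))
rubber y [68.8 73.9 83.7] 63
```

View pics/w4.png

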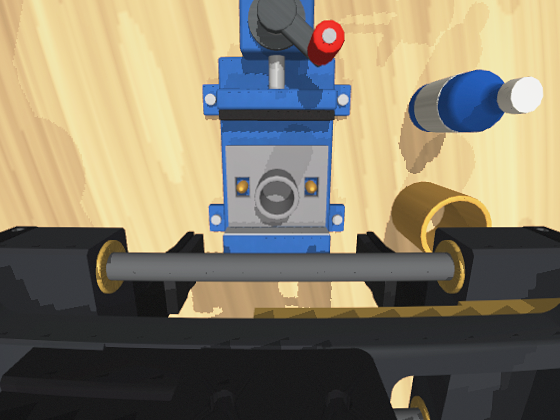

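The picture shows the flange seated with both pins through the slots at (186,242) and (186,312). Its plate top is at z≈42.6, so it's flush. The knob is at (36,329). Next I move over the knob with the fingers half open.

```bash
python3 -m handwheel '[{"tx":0,"ty":6,"tz":-20,"ax":0,"ay":0,"az":0},{"tx":0,"ty":9,"tz":-32,"ax":0,"ay":0,"az":0},{"tx":0,"ty":9,"tz":-32,"ax":0,"ay":0,"az":0},{"tx":5,"ty":8,"tz":-28,"ax":0,"ay":0,"az":0},{"tx":15,"ty":4,"tz":-14,"ax":0,"ay":0,"az":0},{"tx":15,"ty":0,"tz":0,"ax":0,"ay":0,"az":0},{"tx":0,"ty":0,"tz":0,"ax":0,"ay":0,"az":0},{"tx":0,"ty":0,"tz":0,"ax":0,"ay":0,"az":0}]' 0; python3 -c "
from plan import *
plan([534.8,270.8,116],-12.3,5)"
```

```text
clock: 15.58
tcp_pos: [526.9, 266.8, 175.1]
eef_rot: [1.352, 1.104, -1.381]
force: [-0.9, -0.7, 0.3]
grip_width: 0.496
pos [526.9 266.8 175.1] yaw tool y -12.3 tilt x [-0.015 -0.007 -1.   ] joints [ 0.34  0.21  1.67 -0.    1.28  0.55] t 15.575 F [-0.9 -0.7  0.3] grip 0.496
[{"tx": 12.0, "ty": 1.5, "tz": -1.2, "ax": -0.0, "ay": 0.1, "az": 0.2}, {"tx": 12.0, "ty": 1.5, "tz": -1.2, "ax": -0.0, "ay": 0.1, "az": 0.2}, {"tx": 12.0, "ty": 1.5, "tz": -1.2, "ax": -0.0, "ay": 0.1, "az": 0.2}, {"tx": 12.0, "ty": 1.4, "tz": -1.2, "ax": -0.0, "ay": 0.1, "az": 0.2}, {"tx": 12.0, "ty": 1.4, "tz": -1.1, "ax": -0.0, "ay": 0.1, "az": 0.2}]
```

```bash
python3 -m handwheel '[{"tx":4,"ty":6,"tz":-5,"ax":0,"ay":0.3,"az":0.7},{"tx":4,"ty":1,"tz":-1,"ax":0,"ay":0,"az":0},{"tx":0,"ty":0,"tz":0,"ax":0,"ay":0,"az":0}]' 0; python3 -c "
from plan import *
plan([534.8,270.8,116],-12.3,4)"
```

```text
clock: 15.95
tcp_pos: [536.1, 270.7, 168.0]
eef_rot: [1.364, 1.095, -1.367]
force: [-0.1, 0.0, 0.2]
grip_width: 0.498
pos [536.1 270.7 168. ] yaw tool y -12.4 tilt x [ 0.001 -0.004 -1.   ] joints [ 0.34  0.22  1.66 -0.    1.25  0.56] t 15.95 F [-0.1  0.   0.2] grip 0.498
[{"tx": 13.0, "ty": -0.3, "tz": 0.0, "ax": -0.0, "ay": 0.0, "az": -0.0}, {"tx": 13.0, "ty": -0.3, "tz": 0.0, "ax": -0.0, "ay": 0.0, "az": -0.0}, {"tx": 13.0, "ty": -0.3, "tz": 0.0, "ax": -0.0, "ay": 0.0, "az": -0.0}, {"tx": 13.0, "ty": -0.3, "tz": 0.0, "ax": -0.0, "ay": 0.0, "az": -0.0}]
```

```bash
python3 -m handwheel '[{"tx":11,"ty":-0.6,"tz":0,"ax":0,"ay":0,"az":0},{"tx":12,"ty":0,"tz":0,"ax":0,"ay":0,"az":0},{"tx":12,"ty":0,"tz":0,"ax":0,"ay":0,"az":0},{"tx":10,"ty":0,"tz":0,"ax":0,"ay":0,"az":0},{"tx":4,"ty":0,"tz":0,"ax":0,"ay":0,"az":0}]' 0; python3 -c "
from plan import *
plan([534.8,270.8,116],-12.3,4)"
```

```text
clock: 16.58
tcp_pos: [535.1, 270.4, 115.2]
eef_rot: [1.364, 1.096, -1.368]
force: [0.0, -0.7, -0.1]
grip_width: 0.498
pos [535.1 270.4 115.2] yaw tool y -12.4 tilt x [ 0.    -0.004 -1.   ] joints [ 0.34  0.28  1.7  -0.    1.16  0.56] t 16.575 F [ 0.  -0.7 -0.1] grip 0.498
[{"tx": -0.2, "ty": -0.1, "tz": -0.1, "ax": -0.0, "ay": 0.1, "az": -0.0}, {"tx": -0.2, "ty": -0.1, "tz": -0.1, "ax": -0.0, "ay": 0.1, "az": -0.0}, {"tx": -0.2, "ty": -0.1, "tz": -0.1, "ax": -0.0, "ay": 0.1, "az": -0.0}, {"tx": -0.2, "ty": -0.1, "tz": -0.1, "ax": -0.0, "ay": 0.1, "az": -0.0}]
```

```bash
python3 -m handwheel '[{"tx":0,"ty":0,"tz":0,"ax":0,"ay":0,"az":0},{"tx":0,"ty":0,"tz":0,"ax":0,"ay":0,"az":0},{"tx":0,"ty":0,"tz":0,"ax":0,"ay":0,"az":0},{"tx":0,"ty":0,"tz":0,"ax":0,"ay":0,"az":0}]' -1
cat > crank.py <<'E'
from vise import *
step,n=float(sys.argv[1]),int(sys.argv[2])
s=r.state(); P=np.array(s["tcp_pos"]); M=R.from_rotvec(s["eef_rot"]).as_matrix()
S=B+160*ey; v=P[:2]-S; a0=np.degrees(np.arctan2(v@ey,v@ex)); print("angle",a0.round(1),"rad",np.hypot(*v).round(1),"z",P[2].round(1),"tilt",M[:,0].round(3),"yaw",np.degrees(np.arctan2(M[1,1],M[0,1])).round(1),"F",np.round(s["force"],1),"grip",round(s["grip_width"],3),"t",s["clock"])
q=P.copy()
for i in range(1,n+1):
    t=np.radians(a0-step*i); Q=np.r_[S+50*(np.cos(t)*ex+np.sin(t)*ey),115.5 if i==1 else q[2]]
    d=M.T@(Q-q); q=Q; print('{"tx":%.1f,"ty":%.1f,"tz":%.1f,"ax":0,"ay":0,"az":0}'%tuple(d),end=",")
E
python3 crank.py 15 8
```

```text
clock: 17.08
tcp_pos: [534.9, 270.7, 115.3]
eef_rot: [1.364, 1.096, -1.368]
force: [0.3, 0.6, -1.2]
grip_width: 0.266
angle -42.3 rad 50.7 z 115.3 tilt [-0. -0. -1.] yaw -12.4 F [ 0.3  0.6 -1.2] grip 0.266 t 17.075
{"tx":-0.1,"ty":-10.5,"tz":7.9,"ax":0,"ay":0,"az":0},{"tx":0.0,"ty":-11.8,"tz":5.6,"ax":0,"ay":0,"az":0},{"tx":0.0,"ty":-12.8,"tz":2.3,"ax":0,"ay":0,"az":0},{"tx":-0.0,"ty":-13.0,"tz":-1.1,"ax":0,"ay":0,"az":0},{"tx":-0.0,"ty":-12.3,"tz":-4.4,"ax":0,"ay":0,"az":0},{"tx":-0.0,"ty":-10.7,"tz":-7.4,"ax":0,"ay":0,"az":0},{"tx":-0.0,"ty":-8.4,"tz":-10.0,"ax":0,"ay":0,"az":0},{"tx":-0.0,"ty":-5.6,"tz":-11.8,"ax":0,"ay":0,"az":0},
```

```bash
python3 -m handwheel '[{"tx":0,"ty":-10.5,"tz":8,"ax":0,"ay":0,"az":0},{"tx":0,"ty":-12,"tz":5.5,"ax":0,"ay":0,"az":0},{"tx":0,"ty":-13,"tz":2.3,"ax":0,"ay":0,"az":0},{"tx":0,"ty":-13,"tz":-1,"ax":0,"ay":0,"az":0}]' -1; python3 crank.py 18 8
```

```text
clock: 17.58
tcp_pos: [486.3, 264.5, 115.5]
eef_rot: [1.368, 1.088, -1.362]
force: [4.5, 0.8, -5.4]
grip_width: 0.268
angle -99.7 rad 51.2 z 115.5 tilt [ 0. -0. -1.] yaw -12.4 F [ 4.5  0.8 -5.4] grip 0.268 t 17.575
{"tx":-0.2,"ty":-14.6,"tz":-6.2,"ax":0,"ay":0,"az":0},{"tx":-0.2,"ty":-12.6,"tz":-9.3,"ax":0,"ay":0,"az":0},{"tx":-0.1,"ty":-9.1,"tz":-12.7,"ax":0,"ay":0,"az":0},{"tx":-0.1,"ty":-4.7,"tz":-14.9,"ax":0,"ay":0,"az":0},{"tx":-0.1,"ty":0.1,"tz":-15.6,"ax":0,"ay":0,"az":0},{"tx":-0.0,"ty":5.0,"tz":-14.8,"ax":0,"ay":0,"az":0},{"tx":0.0,"ty":9.3,"tz":-12.6,"ax":0,"ay":0,"az":0},{"tx":0.1,"ty":12.7,"tz":-9.1,"ax":0,"ay":0,"az":0},
```

Works well. Longer stretch.

```bash
python3 -m handwheel '[{"tx":0,"ty":-14.6,"tz":-6,"ax":0,"ay":0,"az":0},{"tx":0,"ty":-12.6,"tz":-9.3,"ax":0,"ay":0,"az":0},{"tx":0,"ty":-9.1,"tz":-12.7,"ax":0,"ay":0,"az":0},{"tx":0,"ty":-4.7,"tz":-15,"ax":0,"ay":0,"az":0},{"tx":0,"ty":0,"tz":-15.6,"ax":0,"ay":0,"az":0},{"tx":0,"ty":5,"tz":-14.8,"ax":0,"ay":0,"az":0}]' -1; python3 crank.py 18 10
```

```text
clock: 18.32
tcp_pos: [466.4, 343.9, 114.9]
eef_rot: [1.366, 1.078, -1.358]
force: [6.6, -11.0, -2.7]
grip_width: 0.266
angle 153.1 rad 50.5 z 114.9 tilt [ 0. -0. -1.] yaw -12.4 F [  6.6 -11.   -2.7] grip 0.266 t 18.325
{"tx":-0.6,"ty":9.6,"tz":-12.5,"ax":0,"ay":0,"az":0},{"tx":0.2,"ty":12.6,"tz":-9.2,"ax":0,"ay":0,"az":0},{"tx":0.2,"ty":14.9,"tz":-4.9,"ax":0,"ay":0,"az":0},{"tx":0.3,"ty":15.6,"tz":-0.1,"ax":0,"ay":0,"az":0},{"tx":0.3,"ty":14.9,"tz":4.8,"ax":0,"ay":0,"az":0},{"tx":0.3,"ty":12.7,"tz":9.1,"ax":0,"ay":0,"az":0},{"tx":0.3,"ty":9.2,"tz":12.6,"ax":0,"ay":0,"az":0},{"tx":0.2,"ty":4.9,"tz":14.9,"ax":0,"ay":0,"az":0},{"tx":0.1,"ty":0.1,"tz":15.6,"ax":0,"ay":0,"az":0},{"tx":0.0,"ty":-4.8,"tz":14.9,"ax":0,"ay":0,"az":0},
```

```bash
sed -i 's/M\[:,0\].round(3)/(1000*M[:,0]).round()/' crank.py; python3 -m handwheel '[{"tx":0,"ty":9.6,"tz":-12.5,"ax":0,"ay":0,"az":0},{"tx":0,"ty":12.6,"tz":-9.2,"ax":0,"ay":0,"az":0},{"tx":0,"ty":15,"tz":-5,"ax":0,"ay":0,"az":0},{"tx":0,"ty":15.6,"tz":0,"ax":0,"ay":0,"az":0},{"tx":0,"ty":15,"tz":4.8,"ax":0,"ay":0,"az":0},{"tx":0,"ty":12.7,"tz":9.1,"ax":0,"ay":0,"az":0},{"tx":0,"ty":9.2,"tz":12.6,"ax":0,"ay":0,"az":0}]' -1; python3 crank.py 18 10
```

```text
clock: 19.2
tcp_pos: [549.9, 332.0, 115.9]
eef_rot: [1.361, 1.09, -1.359]
force: [3.8, 5.7, -6.6]
grip_width: 0.271
angle 36.5 rad 48.7 z 115.9 tilt [    8.    -9. -1000.] yaw -12.1 F [ 3.8  5.7 -6.6] grip 0.271 t 19.2
{"tx":0.6,"ty":8.2,"tz":13.1,"ax":0,"ay":0,"az":0},{"tx":0.1,"ty":2.5,"tz":15.4,"ax":0,"ay":0,"az":0},{"tx":0.1,"ty":-2.4,"tz":15.5,"ax":0,"ay":0,"az":0},{"tx":0.0,"ty":-7.0,"tz":14.0,"ax":0,"ay":0,"az":0},{"tx":-0.0,"ty":-11.0,"tz":11.1,"ax":0,"ay":0,"az":0},{"tx":-0.1,"ty":-13.9,"tz":7.2,"ax":0,"ay":0,"az":0},{"tx":-0.1,"ty":-15.4,"tz":2.5,"ax":0,"ay":0,"az":0},{"tx":-0.2,"ty":-15.5,"tz":-2.4,"ax":0,"ay":0,"az":0},{"tx":-0.2,"ty":-14.0,"tz":-7.0,"ax":0,"ay":0,"az":0},{"tx":-0.2,"ty":-11.1,"tz":-11.0,"ax":0,"ay":0,"az":0},
```

```bash
python3 -m handwheel '[{"tx":0.3,"ty":8.2,"tz":13,"ax":0,"ay":0.3,"az":0},{"tx":0,"ty":2.5,"tz":15.4,"ax":0,"ay":0,"az":0},{"tx":0,"ty":-2.4,"tz":15.5,"ax":0,"ay":0,"az":0},{"tx":0,"ty":-7,"tz":14,"ax":0,"ay":0,"az":0},{"tx":0,"ty":-11,"tz":11,"ax":0,"ay":0,"az":0},{"tx":0,"ty":-14,"tz":7.2,"ax":0,"ay":0,"az":0},{"tx":0,"ty":-15.4,"tz":2.5,"ax":0,"ay":0,"az":0},{"tx":0,"ty":-15.5,"tz":-2.4,"ax":0,"ay":0,"az":0}]' -1; python3 crank.py 18 10
```

```text
clock: 20.2
tcp_pos: [481.9, 266.0, 115.3]
eef_rot: [1.379, 1.091, -1.346]
force: [6.9, 6.3, -7.6]
grip_width: 0.266
angle -104.9 rad 51.8 z 115.3 tilt [   21.     5. -1000.] yaw -12.2 F [ 6.9  6.3 -7.6] grip 0.266 t 20.2
{"tx":-0.4,"ty":-13.8,"tz":-8.1,"ax":0,"ay":0,"az":0},{"tx":-0.1,"ty":-11.6,"tz":-10.5,"ax":0,"ay":0,"az":0},{"tx":-0.0,"ty":-7.8,"tz":-13.5,"ax":0,"ay":0,"az":0},{"tx":0.1,"ty":-3.3,"tz":-15.3,"ax":0,"ay":0,"az":0},{"tx":0.2,"ty":1.6,"tz":-15.6,"ax":0,"ay":0,"az":0},{"tx":0.3,"ty":6.3,"tz":-14.3,"ax":0,"ay":0,"az":0},{"tx":0.3,"ty":10.4,"tz":-11.6,"ax":0,"ay":0,"az":0},{"tx":0.3,"ty":13.5,"tz":-7.8,"ax":0,"ay":0,"az":0},{"tx":0.3,"ty":15.3,"tz":-3.3,"ax":0,"ay":0,"az":0},{"tx":0.3,"ty":15.6,"tz":1.6,"ax":0,"ay":0,"az":0},
```

```bash
python3 -m handwheel '[{"tx":0,"ty":-13.8,"tz":-8,"ax":0,"ay":0,"az":-0.6},{"tx":0,"ty":-11.6,"tz":-10.5,"ax":0,"ay":0,"az":-0.5},{"tx":0,"ty":-7.8,"tz":-13.5,"ax":0,"ay":0,"az":0},{"tx":0,"ty":-3.3,"tz":-15.3,"ax":0,"ay":0,"az":0},{"tx":0,"ty":1.6,"tz":-15.6,"ax":0,"ay":0,"az":0},{"tx":0,"ty":6.3,"tz":-14.3,"ax":0,"ay":0,"az":0},{"tx":0,"ty":10.4,"tz":-11.6,"ax":0,"ay":0,"az":0},{"tx":0,"ty":13.5,"tz":-7.8,"ax":0,"ay":0,"az":0}]' -1; python3 crank.py 18 12
```

```text
clock: 21.2
tcp_pos: [496.5, 360.7, 114.8]
eef_rot: [1.358, 1.098, -1.366]
force: [-3.4, -10.1, 3.8]
grip_width: 0.269
angle 112.8 rad 49.5 z 114.8 tilt [   -1.    -6. -1000.] yaw -12.1 F [ -3.4 -10.1   3.8] grip 0.269 t 21.2
{"tx":-0.7,"ty":15.0,"tz":-4.1,"ax":0,"ay":0,"az":0},{"tx":0.0,"ty":15.6,"tz":1.2,"ax":0,"ay":0,"az":0},{"tx":0.0,"ty":14.5,"tz":6.0,"ax":0,"ay":0,"az":0},{"tx":0.1,"ty":11.9,"tz":10.1,"ax":0,"ay":0,"az":0},{"tx":0.1,"ty":8.2,"tz":13.3,"ax":0,"ay":0,"az":0},{"tx":0.1,"ty":3.7,"tz":15.2,"ax":0,"ay":0,"az":0},{"tx":0.1,"ty":-1.2,"tz":15.6,"ax":0,"ay":0,"az":0},{"tx":0.1,"ty":-6.0,"tz":14.5,"ax":0,"ay":0,"az":0},{"tx":0.1,"ty":-10.1,"tz":11.9,"ax":0,"ay":0,"az":0},{"tx":0.0,"ty":-13.3,"tz":8.2,"ax":0,"ay":0,"az":0},{"tx":0.0,"ty":-15.2,"tz":3.7,"ax":0,"ay":0,"az":0},{"tx":-0.0,"ty":-15.6,"tz":-1.2,"ax":0,"ay":0,"az":0},
```

Total 565°. Continue.

```bash
python3 -m handwheel '[{"tx":-0.5,"ty":15,"tz":-4,"ax":0,"ay":0,"az":0},{"tx":0,"ty":15.6,"tz":1.2,"ax":0,"ay":0,"az":0},{"tx":0,"ty":14.5,"tz":6,"ax":0,"ay":0,"az":0},{"tx":0,"ty":12,"tz":10,"ax":0,"ay":0,"az":0},{"tx":0,"ty":8.2,"tz":13.3,"ax":0,"ay":0,"az":0},{"tx":0,"ty":3.7,"tz":15.2,"ax":0,"ay":0,"az":0},{"tx":0,"ty":-1.2,"tz":15.6,"ax":0,"ay":0,"az":0},{"tx":0,"ty":-6,"tz":14.5,"ax":0,"ay":0,"az":0}]' -1; python3 crank.py 18 10
```

```text
clock: 22.2
tcp_pos: [547.2, 284.3, 115.7]
eef_rot: [1.364, 1.104, -1.356]
force: [8.0, 1.1, -5.6]
grip_width: 0.268
angle -21.3 rad 50.1 z 115.7 tilt [    4.     3. -1000.] yaw -11.9 F [ 8.   1.1 -5.6] grip 0.268 t 22.2
{"tx":0.1,"ty":-8.1,"tz":13.4,"ax":0,"ay":0,"az":0},{"tx":-0.1,"ty":-11.8,"tz":10.3,"ax":0,"ay":0,"az":0},{"tx":-0.1,"ty":-14.4,"tz":6.2,"ax":0,"ay":0,"az":0},{"tx":-0.1,"ty":-15.6,"tz":1.4,"ax":0,"ay":0,"az":0},{"tx":-0.0,"ty":-15.3,"tz":-3.4,"ax":0,"ay":0,"az":0},{"tx":-0.0,"ty":-13.4,"tz":-8.0,"ax":0,"ay":0,"az":0},{"tx":0.0,"ty":-10.3,"tz":-11.8,"ax":0,"ay":0,"az":0},{"tx":0.0,"ty":-6.2,"tz":-14.4,"ax":0,"ay":0,"az":0},{"tx":0.1,"ty":-1.4,"tz":-15.6,"ax":0,"ay":0,"az":0},{"tx":0.1,"ty":3.4,"tz":-15.3,"ax":0,"ay":0,"az":0},
```

```bash
python3 -m handwheel '[{"tx":0,"ty":-8,"tz":13.4,"ax":-0.2,"ay":0,"az":-0.2},{"tx":0,"ty":-11.8,"tz":10.3,"ax":0,"ay":0,"az":0},{"tx":0,"ty":-14.4,"tz":6.2,"ax":0,"ay":0,"az":0},{"tx":0,"ty":-15.6,"tz":1.4,"ax":0,"ay":0,"az":0},{"tx":0,"ty":-15.3,"tz":-3.4,"ax":0,"ay":0,"az":0},{"tx":0,"ty":-13.4,"tz":-8,"ax":0,"ay":0,"az":0},{"tx":0,"ty":-10.3,"tz":-11.8,"ax":0,"ay":0,"az":0},{"tx":0,"ty":-6.2,"tz":-14.4,"ax":0,"ay":0,"az":0}]' -1; python3 crank.py 18 10; python3 -c "
from vise import *
check('side','s5.png');check('scene','c5.png')"
```

```text
clock: 23.2
tcp_pos: [457.7, 295.6, 114.8]
eef_rot: [1.35, 1.085, -1.363]
force: [-13.7, -10.4, 16.3]
grip_width: 0.267
angle -148.7 rad 50.5 z 114.8 tilt [    6.   -18. -1000.] yaw -11.9 F [-13.7 -10.4  16.3] grip 0.267 t 23.2
{"tx":-0.9,"ty":-5.4,"tz":-14.8,"ax":0,"ay":0,"az":0},{"tx":-0.3,"ty":-1.1,"tz":-15.6,"ax":0,"ay":0,"az":0},{"tx":-0.2,"ty":3.8,"tz":-15.2,"ax":0,"ay":0,"az":0},{"tx":-0.1,"ty":8.3,"tz":-13.2,"ax":0,"ay":0,"az":0},{"tx":-0.1,"ty":12.0,"tz":-10.0,"ax":0,"ay":0,"az":0},{"tx":0.0,"ty":14.5,"tz":-5.8,"ax":0,"ay":0,"az":0},{"tx":0.1,"ty":15.6,"tz":-1.1,"ax":0,"ay":0,"az":0},{"tx":0.2,"ty":15.2,"tz":3.8,"ax":0,"ay":0,"az":0},{"tx":0.3,"ty":13.2,"tz":8.3,"ax":0,"ay":0,"az":0},{"tx":0.3,"ty":10.0,"tz":12.0,"ax":0,"ay":0,"az":0},side plate 413 ((0.4184837341308594, 7.932077407836914), (75.69450378417969, 113.84710693359375), 89.81507873535156) z [39.4 41.7 48.2]
rim 107 ((-0.8062959313392639, -4.4000396728515625), 21.63485336303711) 93.75304898031693
knob 135 [456.2 287.9 116.4] top 25 (array([456.8, 290.5, 134.6]), array([-43. , 128.6]))
rubber y [39.2 43.1 64. ] 61
scene plate 632 ((1.77191162109375, -2.4969024658203125), (92.84305572509766, 116.08984375), 89.74015045166016) z [38.9 42.7 46.6]
rim 131 ((2.7241296768188477, -2.705911159515381), 21.674646377563477) 94.71551999012455
knob 85 [464.5 306.5 111.8] top 1 (array([465.3, 309.9, 131.5]), array([-38.8, 149.3]))
rubber y [40.6 45.  50.1] 61
```

```bash
python3 -m handwheel '[{"tx":-0.8,"ty":-5.4,"tz":-14.8,"ax":-0.2,"ay":0.6,"az":-0.2},{"tx":-0.3,"ty":-1,"tz":-15.6,"ax":0,"ay":0.4,"az":0},{"tx":0,"ty":3.8,"tz":-15.2,"ax":0,"ay":0,"az":0},{"tx":0,"ty":8.3,"tz":-13.2,"ax":0,"ay":0,"az":0},{"tx":0,"ty":12,"tz":-10,"ax":0,"ay":0,"az":0},{"tx":0,"ty":14.5,"tz":-5.8,"ax":0,"ay":0,"az":0},{"tx":0,"ty":15.6,"tz":-1,"ax":0,"ay":0,"az":0},{"tx":0,"ty":15.2,"tz":3.8,"ax":0,"ay":0,"az":0}]' -1; python3 crank.py 18 10
```

```text
clock: 24.3
tcp_pos: [528.7, 355.0, 115.2]
eef_rot: [1.348, 1.111, -1.364]
force: [-3.1, 4.0, 0.3]
grip_width: 0.267
angle 74.0 rad 48.8 z 115.2 tilt [   -9.    -3. -1000.] yaw -11.5 F [-3.1  4.   0.3] grip 0.267 t 24.3
{"tx":-0.3,"ty":14.4,"tz":5.7,"ax":0,"ay":0,"az":0},{"tx":-0.0,"ty":11.3,"tz":10.8,"ax":0,"ay":0,"az":0},{"tx":0.0,"ty":7.4,"tz":13.8,"ax":0,"ay":0,"az":0},{"tx":0.1,"ty":2.8,"tz":15.4,"ax":0,"ay":0,"az":0},{"tx":0.1,"ty":-2.1,"tz":15.5,"ax":0,"ay":0,"az":0},{"tx":0.1,"ty":-6.8,"tz":14.1,"ax":0,"ay":0,"az":0},{"tx":0.1,"ty":-10.8,"tz":11.3,"ax":0,"ay":0,"az":0},{"tx":0.1,"ty":-13.8,"tz":7.4,"ax":0,"ay":0,"az":0},{"tx":0.1,"ty":-15.4,"tz":2.8,"ax":0,"ay":0,"az":0},{"tx":0.1,"ty":-15.5,"tz":-2.1,"ax":0,"ay":0,"az":0},
```

```bash
python3 -m handwheel '[{"tx":-0.3,"ty":14.4,"tz":5.7,"ax":-0.5,"ay":0,"az":0.4},{"tx":0,"ty":11.3,"tz":10.8,"ax":0,"ay":0,"az":0},{"tx":0,"ty":7.4,"tz":13.8,"ax":0,"ay":0,"az":0},{"tx":0,"ty":2.8,"tz":15.4,"ax":0,"ay":0,"az":0},{"tx":0,"ty":-2,"tz":15.5,"ax":0,"ay":0,"az":0},{"tx":0,"ty":-6.8,"tz":14,"ax":0,"ay":0,"az":0},{"tx":0,"ty":0,"tz":0,"ax":0,"ay":0,"az":0}]' -1; python3 crank.py 18 1; python3 -m handwheel '[{"tx":0,"ty":0,"tz":0,"ax":0,"ay":0,"az":0},{"tx":0,"ty":0,"tz":0,"ax":0,"ay":0,"az":0},{"tx":0,"ty":0,"tz":0,"ax":0,"ay":0,"az":0}]' 0
```

```text
clock: 25.18
tcp_pos: [544.1, 279.2, 115.1]
eef_rot: [1.356, 1.116, -1.342]
force: [-2.4, -1.4, -0.2]
grip_width: 0.269
angle -28.0 rad 50.7 z 115.1 tilt [    4.     7. -1000.] yaw -10.9 F [-2.4 -1.4 -0.2] grip 0.269 t 25.175
{"tx":-0.5,"ty":-10.3,"tz":11.9,"ax":0,"ay":0,"az":0},clock: 25.55
tcp_pos: [544.6, 279.7, 115.1]
eef_rot: [1.356, 1.116, -1.342]
force: [-0.3, 0.2, 0.6]
grip_width: 0.475
```

Released. Next I lift straight up, then back off towards the fixed jaw so the wrist camera can see.

```bash
python3 -m handwheel '[{"tx":-8,"ty":0,"tz":0,"ax":0,"ay":0,"az":0},{"tx":-15,"ty":0,"tz":0,"ax":0,"ay":0,"az":0},{"tx":-25,"ty":0,"tz":0,"ax":0,"ay":0,"az":0},{"tx":-30,"ty":0,"tz":0,"ax":0,"ay":0,"az":0},{"tx":-30,"ty":-5,"tz":15,"ax":0,"ay":0,"az":0},{"tx":-10,"ty":-10,"tz":35,"ax":0,"ay":0,"az":0},{"tx":0,"ty":-10,"tz":40,"ax":0,"ay":0,"az":0},{"tx":0,"ty":-5,"tz":40,"ax":0,"ay":0,"az":0},{"tx":0,"ty":0,"tz":10,"ax":0,"ay":0,"az":0},{"tx":0,"ty":0,"tz":0,"ax":0,"ay":0,"az":0}]' 0; python3 -c "
from vise import *
check('wrist','w6.png')
p=check('side','s6.png');X=cloud(p);Z=X[...,2]
for n,x,y,h in (('pipe',580,-430,160),('tin',437,-233,110),('primer',668,203,150),('coup',642,81,85)):
    m=(np.hypot(X[...,0]-x,X[...,1]-y)<60)&(Z>h-12)&(Z<h+8); print(n,m.sum(),cv2.minEnclosingCircle(X[m][:,:2].astype(np.float32)))
"
```

```text
clock: 26.8
tcp_pos: [489.9, 145.5, 247.9]
eef_rot: [1.364, 1.11, -1.327]
force: [0.3, 0.2, -0.0]
grip_width: 0.504
wrist plate 5513 ((-0.8000526428222656, -4.515789031982422), (89.2975845336914, 112.13388061523438), 89.82463836669922) z [41.3 42.6 43.9]
rim 664 ((0.22186413407325745, -4.109928131103516), 20.926189422607422) 97.24538527202955
knob 885 [542.6 277.2 129.2] top 596 (array([544.1, 279.4, 136. ]), array([ 44.7, 136.4]))
rubber y [41.3 44.2 47.1] 501
side plate 414 ((0.8346138000488281, 7.755496978759766), (76.52955627441406, 114.50884246826172), 89.87287139892578) z [39.  41.7 48.4]
rim 106 ((0.05316591262817383, -6.249667644500732), 22.132492065429688) 94.13008426524875
knob 113 [540.6 273.2 116. ] top 21 (array([542. , 274.4, 134.1]), array([ 43.7, 131. ]))
rubber y [38.5 42.4 49. ] 57
pipe 358 ((579.7818603515625, -429.1090393066406), 25.70257568359375)
tin 726 ((436.2091369628906, -233.9770965576172), 34.91537857055664)
primer 55 ((667.3034057617188, 202.6453094482422), 13.82728099822998)
coup 240 ((640.0399169921875, 79.53071594238281), 39.53356170654297)
```

View pics/w6.png

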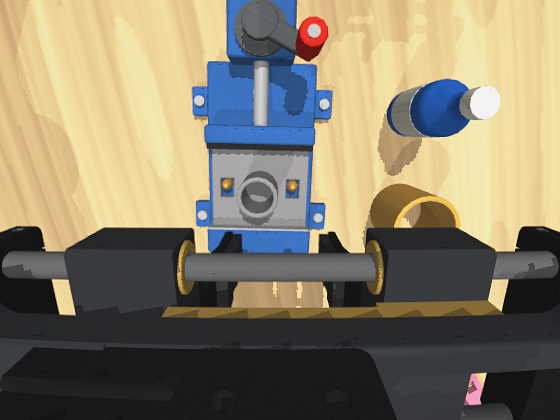

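```bash
python3 -c "
from station import r
print(r.hand_in())"
```

```text
the job is handed in; nothing more can be done
None
```

I lowered the grey flange over both brass pins until it sat flush, then let go. I then wound the crank clockwise about 1065° (nearly three turns), let go of the knob and handed the job in at about 27 s of the 72 s allowed.

**Seating:** Contact with the bed came at the expected height. The plate top reads 42.6 mm against an expected 42 mm, and both pins show through the slots.

**Clamping:** The flange centre moved from about y = 0 to y = -4.1 mm in the bed frame; -4 is the value for clamped against the fixed jaw. The rubber facing stopped moving by about 826° of winding. I take that as the slip clutch working and the grip being tight; I had no direct grip reading.

**Bystanders:** The pipe, tin, bottle and coupling all read within about 2 mm of their starting positions, which is within measurement error.

**Disagreements and failures:**
- The side camera put the stub centre at y = -6.2 mm, and its view of the plate was partly hidden. I trusted the closer wrist view.
- The wrist camera saw the rubber's near edge at y = 41.3 mm, though about 37 mm is expected when fully tight. I think the facing was partly missed by the colour filter; the middle of the rubber moved about 32 mm.
- My first move command was refused because its rows lacked some keys; nothing moved.

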